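# Re-rack four bottles in reverse order

## Robot

A 6-joint arm with a two-finger parallel gripper is mounted at the origin on a cart in front of the work surface, level with it; the furniture and walls round the work are solid. World frame = base frame: x ahead of the robot, y to its left, z up, the work surface at z = 0. Lengths are in m, angles in rad, forces in N, time in s.
With the tool pointing down it reaches from about 0.25 to 0.775 m from the base axis. Payload 4 kg.
Tool frame: the origin (TCP) lies where the fingers leave the gripper's body, on its centre line; the fingertips stand 97 mm ahead of it and the grasp point (between the pads) lies 78 mm ahead of it; z points along the fingers, y is the line along which they close (so a half turn about z gives the same grasp; the last joint's range is limited). The gripper opens to 94 mm and grips with 3 to 60 N. Pads are 16 mm wide; open, the fingers measure 119 mm over their backs; the gripper's body (75 mm by 177 mm) begins 78 mm behind the grasp point.
Start: joints at [-1.334, 0.087, 1.371, -0, 1.684, -0.103], TCP at [0.183, -0.519, 0.303] pointing down, gripper open.
Joint ranges: [-3.1, 3.1], [-0.76, 2.03], [0.27, 2.55], [-1.08, 4.22], [0.17, 2.65], [-2.57, 2.57]. Speed limits (rad/s): [2.79, 2.79, 3.14, 3.14, 3.14, 3.14].

## Interface

Orientations are given as [roll, pitch, yaw] about the fixed x, y, z axes, in that order (R = Rz(yaw) Ry(pitch) Rx(roll)).
In Python, from bench import robot, eyes gives the robot as it stands. The module is installed in compiled form; this text tells all that it offers.
- The arm moves only by the tool carry_out, never from a script. Its argument "deltas" is a list of rows, each an object of numbers: "dx", "dy", "dz": the shift along the tool's x, y, z each as a share of 0.02 m, from -1 to 1; "wx", "wy", "wz": the turn, a rotation vector about the tool's x, y, z each as a share of 0.12 rad, from -1 to 1; "gripper": the closure in counts, from 0 (fully open) to 255 (shut). In form: [{"dx": .., "dy": .., "dz": .., "wx": .., "wy": .., "wz": .., "gripper": ..}, ...]. A call has 1 to 20 rows; each row shifts and turns the commanded pose from where the row before left it, along the tool's axes as they then stand; what a row does not reach is not made up. A row lasts 1/12 s, in which the tool goes at most 41.7 mm and 7.16 degrees, less where a joint would pass 70% of its speed; a pose out of reach is approached as far as the arm can. A call with a number of a shift or a turn outside -1 to 1 is refused whole. A call with a gripper value outside its range is refused whole. The fingers move at their own pace and stop on an object; the grip force is fixed at half the most. Time passes only in rows, so rows that do not move let the fingers close. It gives the time, the measured TCP pose, the force, the opening and the grip force at its end, in the units of the state.
- robot.get_obs(): the state, without advancing time (a new reading comes with each control period).
- eyes.snapshot(name): name is "side" or "top" or "wrist"; returns the picture (384x512x3 uint8, red, green, blue); there is no depth.
- eyes.get_calibration(name): a dict with "fovy" (degrees; the focal length in pixels is half the picture's height over the tangent of half this angle, whatever the lens; pixels are square), "cx", "cy" (the principal point, pixels), "R" (3x3) and "t" (3): a world point X has camera coordinates R X + t. Camera axes: x right, y down, z forward; pixel columns grow to the right and rows downward; lengths in m; the calibration is good to about 2 mm. A picture is of the moment at which its call begins: read the wrist's pose just before it. get_calibration takes no time and is no camera call; for the wrist camera it gives the pose at the moment of the call.
- robot.close_job(): hands the job in; it is judged then, once.
The state is a dict: "time": time; "joint_positions": joint angles; "qvel": joint speeds; "joint_torque": joint torques, N m; "tool_pos": TCP position; "ee_rot": TCP orientation; "wrist_force": force on the tool from outside, world axes, zero at the start; "wrist_torque": the same for the moment, N m; "width": finger opening in m; "finger_force": force on a finger pad.
Only numpy, scipy, OpenCV 4.12 (cv2) and the standard library are available. Lean on these libraries where they do the work, as an engineer would, in place of code of your own. Each camera call takes 0.05 s, during which the arm holds its last target. There are 200 camera calls.

## Task

Move the four bottles from the white rack into the empty orange rack in reverse order: the bottle that stood at the left end of the white rack goes to the right end of the orange rack, and so on, one bottle to each pocket, standing upright on the pocket's floor (the coloured tags on the white rack's front edge match the caps and keep showing the original order). Keep the bottles upright and set them down rather than dropping them. Leave the beaker, the culture dish and the timer behind the racks where they are.

Things in the scene. Friction and masses are not known exactly. Their poses are not given: they have to be found in the camera images.
- bottle_blue_mid (a point): clear glass bottle with a blue cap, closed, 116 mm tall and 30 mm in diameter, upright in the white rack at the start. The point is its centre, half-way up (58 mm above its bottom, 58 mm below its top), z along its axis. The cap, 27 mm in diameter, is the top 18 mm and is firmly fixed: the bottle can be lifted by it. About 60 g.
- bottle_green_mid (a point): clear glass bottle with a green cap, closed, 119 mm tall and 28 mm in diameter, upright in the white rack at the start. The point is its centre, half-way up (60 mm above its bottom, 60 mm below its top), z along its axis. The cap, 24 mm in diameter, is the top 18 mm and is firmly fixed: the bottle can be lifted by it. About 60 g.
- bottle_yellow_mid (a point): clear glass bottle with a yellow cap, closed, 109 mm tall and 27 mm in diameter, upright in the white rack at the start. The point is its centre, half-way up (54 mm above its bottom, 54 mm below its top), z along its axis. The cap, 24 mm in diameter, is the top 18 mm and is firmly fixed: the bottle can be lifted by it. About 60 g.
- bottle_black_mid (a point): brown (amber) bottle with a black cap, closed, 96 mm tall and 38 mm in diameter, upright in the white rack at the start. The point is its centre, half-way up (48 mm above its bottom, 48 mm below its top), z along its axis. The cap, 31 mm in diameter, is the top 18 mm and is firmly fixed: the bottle can be lifted by it. About 60 g.
- tag_blue: blue tag, 14 x 36 mm and up to 6 mm thick, fixed on top of the white rack's front edge, 44 mm in front of the centre of the pocket in which the blue-capped bottle stands at the start; it stays there and so records that place. Origin: centre of its underside; same axes as the rack.
- tag_green: green tag, 14 x 36 mm and up to 6 mm thick, fixed on top of the white rack's front edge, 44 mm in front of the centre of the pocket in which the green-capped bottle stands at the start; it stays there and so records that place. Origin: centre of its underside; same axes as the rack.
- tag_yellow: yellow tag, 14 x 36 mm and up to 6 mm thick, fixed on top of the white rack's front edge, 44 mm in front of the centre of the pocket in which the yellow-capped bottle stands at the start; it stays there and so records that place. Origin: centre of its underside; same axes as the rack.
- tag_black: black tag, 14 x 36 mm and up to 6 mm thick, fixed on top of the white rack's front edge, 44 mm in front of the centre of the pocket in which the black-capped bottle stands at the start; it stays there and so records that place. Origin: centre of its underside; same axes as the rack.
- white_rack: White bottle rack, full at the start: a fixed block 90 (x) x 270 (y) x 30 mm high. Origin: centre of its underside; x away from the robot (front edge faces the robot), y along the row, to the left as the robot sees it. Four round pockets centred at x = +10, y = +99, +33, -33, -99 mm, each 52 mm wide, 22 deep, floor 8 mm above the table. Left or right of the orange rack.
- orange_rack: Orange bottle rack, empty at the start: a fixed block 90 (x) x 270 (y) x 30 mm high. Origin: centre of its underside; x away from the robot (front edge faces the robot), y along the row, to the left as the robot sees it. Four round pockets centred at x = +10, y = +99, +33, -33, -99 mm, each 52 mm wide, 22 deep, floor 8 mm above the table. No tags.
- small_beaker: bystander: small clear open beaker, 48 mm wide, 58 mm high, behind the racks; origin at the centre of its bottom
- dish: bystander: flat round culture dish, 72 mm wide, 15 mm high, behind the racks; origin at the centre of its bottom
- kitchen_timer: bystander: small white timer with red buttons, 62 x 64 x 19 mm, behind the racks; origin at the centre of its bottom

How it is judged:
At the end, for the whole second after the job is handed in: Each bottle stands upright (0.12 rad) on the floor (6 mm) of the orange rack's pocket that mirrors its tag's place on the white rack, within 20 mm of the pocket's centre along and across, released, at rest; beaker, dish and timer within 25 mm of their start (((y of tag_blue in the frame of white_rack between 0.084 and 0.114 m and y of bottle_blue_mid in the frame of orange_rack between -0.119 and -0.079 m) or (y of tag_blue in the frame of white_rack between 0.018 and 0.048 m and y of bottle_blue_mid in the frame of orange_rack between -0.053 and -0.013 m) or (y of tag_blue in the frame of white_rack between -0.048 and -0.018 m and y of bottle_blue_mid in the frame of orange_rack between 0.013 and 0.053 m) or (y of tag_blue in the frame of white_rack between -0.114 and -0.084 m and y of bottle_blue_mid in the frame of orange_rack between 0.079 and 0.119 m)) and x of bottle_blue_mid in the frame of orange_rack between -0.01 and 0.03 m and z of bottle_blue_mid in the frame of orange_rack between 0.06 and 0.072 m and angle between each of bottle_blue_mid, bottle_green_mid, bottle_yellow_mid, bottle_black_mid's own z axis and vertical below 0.12 rad and linear speed of each of bottle_blue, bottle_green, bottle_yellow, bottle_black below 0.03 m/s and ((y of tag_green in the frame of white_rack between 0.084 and 0.114 m and y of bottle_green_mid in the frame of orange_rack between -0.119 and -0.079 m) or (y of tag_green in the frame of white_rack between 0.018 and 0.048 m and y of bottle_green_mid in the frame of orange_rack between -0.053 and -0.013 m) or (y of tag_green in the frame of white_rack between -0.048 and -0.018 m and y of bottle_green_mid in the frame of orange_rack between 0.013 and 0.053 m) or (y of tag_green in the frame of white_rack between -0.114 and -0.084 m and y of bottle_green_mid in the frame of orange_rack between 0.079 and 0.119 m)) and x of bottle_green_mid in the frame of orange_rack between -0.01 and 0.03 m and z of bottle_green_mid in the frame of orange_rack between 0.0615 and 0.0735 m and ((y of tag_yellow in the frame of white_rack between 0.084 and 0.114 m and y of bottle_yellow_mid in the frame of orange_rack between -0.119 and -0.079 m) or (y of tag_yellow in the frame of white_rack between 0.018 and 0.048 m and y of bottle_yellow_mid in the frame of orange_rack between -0.053 and -0.013 m) or (y of tag_yellow in the frame of white_rack between -0.048 and -0.018 m and y of bottle_yellow_mid in the frame of orange_rack between 0.013 and 0.053 m) or (y of tag_yellow in the frame of white_rack between -0.114 and -0.084 m and y of bottle_yellow_mid in the frame of orange_rack between 0.079 and 0.119 m)) and x of bottle_yellow_mid in the frame of orange_rack between -0.01 and 0.03 m and z of bottle_yellow_mid in the frame of orange_rack between 0.0565 and 0.0685 m and ((y of tag_black in the frame of white_rack between 0.084 and 0.114 m and y of bottle_black_mid in the frame of orange_rack between -0.119 and -0.079 m) or (y of tag_black in the frame of white_rack between 0.018 and 0.048 m and y of bottle_black_mid in the frame of orange_rack between -0.053 and -0.013 m) or (y of tag_black in the frame of white_rack between -0.048 and -0.018 m and y of bottle_black_mid in the frame of orange_rack between 0.013 and 0.053 m) or (y of tag_black in the frame of white_rack between -0.114 and -0.084 m and y of bottle_black_mid in the frame of orange_rack between 0.079 and 0.119 m)) and x of bottle_black_mid in the frame of orange_rack between -0.01 and 0.03 m and z of bottle_black_mid in the frame of orange_rack between 0.05 and 0.062 m and distance of each of small_beaker, dish, kitchen_timer from where it was at the start of the episode below 0.025 m); the robot touches nothing.
It fails at once if a bottle is tipped more than about 35 degrees (angle between any of bottle_blue_mid, bottle_green_mid, bottle_yellow_mid, bottle_black_mid's own z axis and vertical above 0.6 rad).
It fails at once if a bottle is dropped: it falls freely from more than about 20 mm above where it stands ((contact force between bottle_blue and anything else below 0.02 N and linear speed of bottle_blue above 0.35 m/s and height (world z) of bottle_blue_mid above 0.081 m) or (contact force between bottle_green and anything else below 0.02 N and linear speed of bottle_green above 0.35 m/s and height (world z) of bottle_green_mid above 0.0825 m) or (contact force between bottle_yellow and anything else below 0.02 N and linear speed of bottle_yellow above 0.35 m/s and height (world z) of bottle_yellow_mid above 0.0775 m) or (contact force between bottle_black and anything else below 0.02 N and linear speed of bottle_black above 0.35 m/s and height (world z) of bottle_black_mid above 0.071 m)).
It fails at once if the beaker, the dish or the timer is moved more than 25 mm (distance of any of small_beaker, dish, kitchen_timer from where it was at the start of the episode above 0.025 m).
It also fails if it takes over 104 s, if anything falls off the work surface, if the arm or the gripper's body presses on something with over 40 N, if the wrist force passes 120 N, or if a joint passes its speed limit or range.

## Working session

There is one attempt and no reset: what is moved stays moved. The work goes in short steps, Python scripts to look and compute and a tool call to move; the robot and the scene stay as the last step left them, time stands still between calls to the robot, and variables do not carry over. Pictures are saved under pics/ and viewed, at most 14 in all, crops included, and the job is handed in when it is done.

Besides the shell and the picture viewer there is one more tool, called after "Emit:" as a command line: name --argument value ..., lists and objects as JSON in quotes. carry_out: Moves the arm, as the interface text tells. Shift numbers are shares of 0.02 m and turn numbers shares of 0.12 rad, none past 1 either way. Its arguments: {"type":"object","properties":{"deltas":{"type":"array","items":{"type":"object","properties":{"dx":{"type":"number"},"dy":{"type":"number"},"dz":{"type":"number"},"wx":{"type":"number"},"wy":{"type":"number"},"wz":{"type":"number"},"gripper":{"type":"number"}}}}},"required":["deltas"]}

```bash
mkdir -p pics; python3 - <<'E'
from bench import robot, eyes
import cv2
o=robot.get_obs();print({k:o[k] for k in('time','tool_pos','ee_rot','width')})
for n in('top','side'):
    c=eyes.get_calibration(n);print(n,c)
    cv2.imwrite(f'pics/{n}0.png',eyes.snapshot(n)[:,:,::-1])
E
```

```text
{'time': 0.0, 'tool_pos': array([ 0.1832229 , -0.51823025,  0.30151866]), 'ee_rot': array([-3.13943423e+00, -2.13909298e-04,  3.39790479e-01]), 'width': 0.09389318327913793}
top {'fovy': 51.71287857659667, 'cx': 253.53816873572075, 'cy': 185.29279857946287, 'R': array([[ 0.02236262, -0.99914958, -0.03464147],
       [-0.98721487, -0.01659917, -0.15852843],
       [ 0.1578186 ,  0.03774368, -0.98674653]]), 't': array([-0.02777615,  0.63506283,  0.93169673])}
side {'fovy': 42.200026468586344, 'cx': 254.7909189739184, 'cy': 193.31377229972355, 'R': array([[ 0.9332429 , -0.35889033,  0.01598202],
       [-0.20550795, -0.56982586, -0.7956538 ],
       [ 0.29465943,  0.73925383, -0.60554075]]), 't': array([-0.59165382,  0.16939274,  1.40063441])}
```

View pics/top0.png

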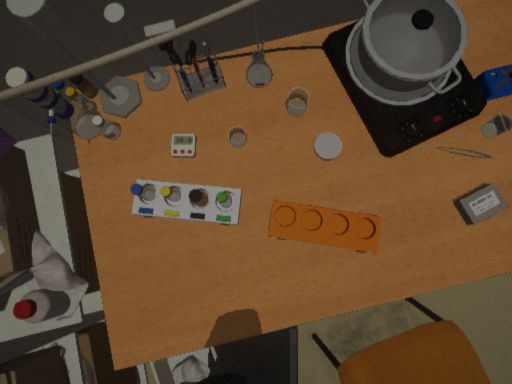

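View pics/side0.png

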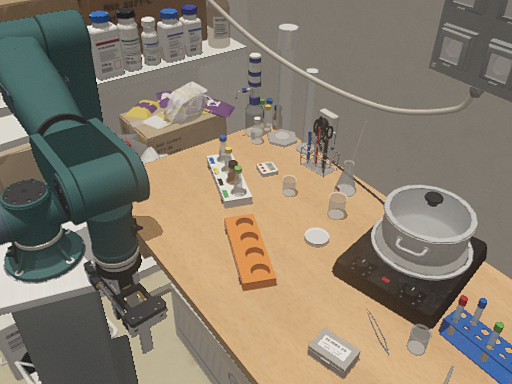

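```bash
cat > h.py <<'E'
from bench import robot, eyes
import numpy as np, cv2
def ray(c,u,v,z):
    f=192/np.tan(np.radians(c['fovy'])/2); R=np.array(c['R']);t=np.array(c['t'])
    o=-R.T@t; d=R.T@np.array([(u-c['cx'])/f,(v-c['cy'])/f,1]); return (o+d*(z-o[2])/d[2])
def proj(c,X):
    f=192/np.tan(np.radians(c['fovy'])/2); p=np.array(c['R'])@np.array(X)+c['t']
    return [c['cx']+f*p[0]/p[2],c['cy']+f*p[1]/p[2]]
E
python3 - <<'E'
import cv2
a=cv2.imread('pics/top0.png')[170:255,125:390]
cv2.imwrite('pics/c0.png',cv2.resize(a,None,fx=3,fy=3,interpolation=cv2.INTER_CUBIC))
E
```

```text
(no output)
```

View pics/c0.png

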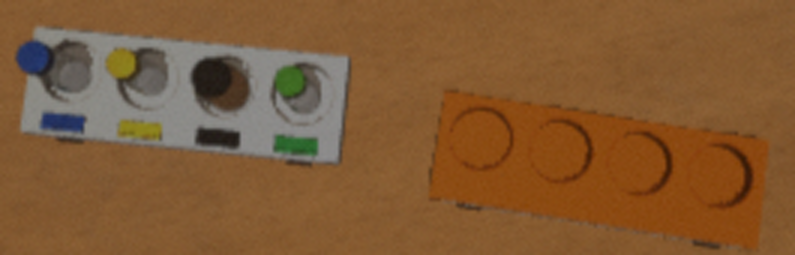

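```bash
python3 - <<'E'
from h import *
c=eyes.get_calibration('top')
g=lambda u,v,z: ray(c,(u+.5)/3-.5+125,(v+.5)/3-.5+170,z)
def frame(P,ys,xo):
    P=np.array(P)[:,:2]; k=np.polyfit(ys,P,1); d=k[0]/np.linalg.norm(k[0]); yaw=np.arctan2(-d[0],d[1])
    print('scale',np.linalg.norm(k[0]),'yaw',yaw, 'mid',k[1]); x=np.array([np.cos(yaw),np.sin(yaw)])
    return k[1]+x*xo,x,d
ys=[.099,.033,-.033,-.099]
T=[g(63,122,.036),g(139,130,.036),g(218,137,.036),g(296,145,.036)]
m,x,d=frame(T,ys,.044)
for n,y in zip(['blue','yel','blk','grn'],ys): print('white',n,m+y*d)
for n,u,v,z in(('blue',34,58,.124),('yel',120,63,.117),('blk',211,77,.104),('grn',290,80,.127)): print('cap',n,g(u,v,z))
T=[g(*p,.03) for p in((480,139),(559,151),(638,163),(719,175))]
m,x,d=frame(T,ys,0)
for y in ys: print('orange',m+y*d)
for p in((38,27),(349,57),(339,163),(22,131),(445,90),(768,140),(757,248),(430,199)): print(g(*p,.03))
E
```

```text
scale 0.9968216177377824 yaw -0.07717930104669114 mid [0.56175001 0.15700818]
white blue [0.61325219 0.25232095]
white yel [0.60816341 0.18651742]
white blk [0.60307464 0.12071389]
white grn [0.59798586 0.05491036]
cap blue [0.61044043 0.25333086 0.124     ]
cap yel [0.60870224 0.18818989 0.117     ]
cap blk [0.60074685 0.11933414 0.104     ]
cap grn [0.59649711 0.05458017 0.127     ]
scale 0.9979771901850595 yaw -0.13067434522018478 mid [ 0.54961657 -0.19177593]
orange [ 0.56251654 -0.09361998]
orange [ 0.55391656 -0.15905728]
orange [ 0.54531658 -0.22449458]
orange [ 0.5367166  -0.28993188]
[0.65090215 0.28385502 0.03      ]
[0.62953978 0.01699141 0.03      ]
[0.54028297 0.02287634 0.03      ]
[0.56175189 0.29130896 0.03      ]
[ 0.60298873 -0.06425612  0.03      ]
[ 0.56633013 -0.33058143  0.03      ]
[ 0.47833516 -0.31928399  0.03      ]
[ 0.5121889 -0.0532139  0.03     ]
```

Emit:
carry_out --deltas '[{"wz":-0.94},{"wz":-0.94},{"wz":-0.94},{"wz":-0.94},{"wz":-0.94},{"wz":-0.94},{"wz":-0.94},{"wz":-0.94},{"wz":-0.94},{"wz":-0.94},{}]'

```text
invalid input
```

```bash
cat >> h.py <<'E'
W=dict(blue=(.612,.2528,.124),yellow=(.6085,.1873,.117),black=(.602,.1200,.104),green=(.5972,.0547,.127))
O=dict(green=(.5625,-.0936),black=(.5539,-.1591),yellow=(.5453,-.2245),blue=(.5367,-.2899))
from scipy.spatial.transform import Rotation
def go(p):
    o=robot.get_obs();R=Rotation.from_euler('xyz',o['ee_rot']).as_matrix()
    print(np.round(o['time'],2),np.round(o['tool_pos'],4),np.round(o['ee_rot'],3),'w',round(float(o['width']),4),'F',np.round(o['wrist_force'],1),
     'units of 20mm:',np.round(R.T@(np.array(p)-o['tool_pos'])/.02,2))
E
python3 -c "
from h import *
go([*W['green'][:2],.30])"
```

```text
0.1 [ 0.1832 -0.5183  0.3016] [-3.14 -0.    0.34] w 0.094 F [-0.7 -0.  -0.6] units of 20mm: [ 29.06 -20.11   0.13]
```

Emit:
carry_out --deltas '[{"dx":0,"dy":0,"dz":0,"wx":0,"wy":0,"wz":-0.94,"gripper":0},{"dx":0,"dy":0,"dz":0,"wx":0,"wy":0,"wz":-0.94,"gripper":0},{"dx":0,"dy":0,"dz":0,"wx":0,"wy":0,"wz":-0.94,"gripper":0},{"dx":0,"dy":0,"dz":0,"wx":0,"wy":0,"wz":-0.94,"gripper":0},{"dx":0,"dy":0,"dz":0,"wx":0,"wy":0,"wz":-0.94,"gripper":0},{"dx":0,"dy":0,"dz":0,"wx":0,"wy":0,"wz":-0.94,"gripper":0},{"dx":0,"dy":0,"dz":0,"wx":0,"wy":0,"wz":-0.94,"gripper":0},{"dx":0,"dy":0,"dz":0,"wx":0,"wy":0,"wz":-0.94,"gripper":0},{"dx":0,"dy":0,"dz":0,"wx":0,"wy":0,"wz":-0.94,"gripper":0},{"dx":0,"dy":0,"dz":0,"wx":0,"wy":0,"wz":-0.94,"gripper":0}]'

```text
time: 0.93
tool_pos: [0.1833, -0.5184, 0.302]
ee_rot: [-3.141, -0.001, 1.473]
wrist_force: [-0.9, 0.3, -0.1]
width: 0.094
finger_force: 0.0
```

```bash
python3 -c "
from h import *
go([*W['green'][:2],.30])"
```

```text
0.93 [ 0.1833 -0.5184  0.302 ] [-3.141e+00 -1.000e-03  1.473e+00] w 0.094 F [-0.9  0.3 -0.1] units of 20mm: [30.53 17.81  0.13]
```

Emit:
carry_out --deltas '[{"dx":0.95,"dy":0.6,"gripper":0},{"dx":0.95,"dy":0.6,"gripper":0},{"dx":0.95,"dy":0.6,"gripper":0},{"dx":0.95,"dy":0.6,"gripper":0},{"dx":0.95,"dy":0.6,"gripper":0},{"dx":0.95,"dy":0.6,"gripper":0},{"dx":0.95,"dy":0.6,"gripper":0},{"dx":0.95,"dy":0.6,"gripper":0},{"dx":0.95,"dy":0.6,"gripper":0},{"dx":0.95,"dy":0.6,"gripper":0},{"dx":0.95,"dy":0.6,"gripper":0},{"dx":0.95,"dy":0.6,"gripper":0},{"dx":0.95,"dy":0.6,"gripper":0},{"dx":0.95,"dy":0.6,"gripper":0},{"dx":0.95,"dy":0.6,"gripper":0},{"dx":0.95,"dy":0.6,"gripper":0},{"dx":0.95,"dy":0.6,"gripper":0},{"dx":0.95,"dy":0.6,"gripper":0},{"dx":0.95,"dy":0.6,"gripper":0},{"dx":0.95,"dy":0.6,"gripper":0}]'

```text
invalid input
```

Emit:
carry_out --deltas '[{"dx":0.95,"dy":0.6,"dz":0,"wx":0,"wy":0,"wz":0,"gripper":0},{"dx":0.95,"dy":0.6,"dz":0,"wx":0,"wy":0,"wz":0,"gripper":0},{"dx":0.95,"dy":0.6,"dz":0,"wx":0,"wy":0,"wz":0,"gripper":0},{"dx":0.95,"dy":0.6,"dz":0,"wx":0,"wy":0,"wz":0,"gripper":0},{"dx":0.95,"dy":0.6,"dz":0,"wx":0,"wy":0,"wz":0,"gripper":0},{"dx":0.95,"dy":0.6,"dz":0,"wx":0,"wy":0,"wz":0,"gripper":0},{"dx":0.95,"dy":0.6,"dz":0,"wx":0,"wy":0,"wz":0,"gripper":0},{"dx":0.95,"dy":0.6,"dz":0,"wx":0,"wy":0,"wz":0,"gripper":0},{"dx":0.95,"dy":0.6,"dz":0,"wx":0,"wy":0,"wz":0,"gripper":0},{"dx":0.95,"dy":0.6,"dz":0,"wx":0,"wy":0,"wz":0,"gripper":0},{"dx":0.95,"dy":0.6,"dz":0,"wx":0,"wy":0,"wz":0,"gripper":0},{"dx":0.95,"dy":0.6,"dz":0,"wx":0,"wy":0,"wz":0,"gripper":0},{"dx":0.95,"dy":0.6,"dz":0,"wx":0,"wy":0,"wz":0,"gripper":0},{"dx":0.95,"dy":0.6,"dz":0,"wx":0,"wy":0,"wz":0,"gripper":0},{"dx":0.95,"dy":0.6,"dz":0,"wx":0,"wy":0,"wz":0,"gripper":0},{"dx":0.95,"dy":0.6,"dz":0,"wx":0,"wy":0,"wz":0,"gripper":0},{"dx":0.95,"dy":0.6,"dz":0,"wx":0,"wy":0,"wz":0,"gripper":0},{"dx":0.95,"dy":0.6,"dz":0,"wx":0,"wy":0,"wz":0,"gripper":0},{"dx":0.95,"dy":0.6,"dz":0,"wx":0,"wy":0,"wz":0,"gripper":0},{"dx":0.95,"dy":0.6,"dz":0,"wx":0,"wy":0,"wz":0,"gripper":0}]'

```text
time: 2.6
tool_pos: [0.4615, -0.1642, 0.3021]
ee_rot: [-3.141, -0.0, 1.468]
wrist_force: [-0.9, -0.4, 0.0]
width: 0.0939
finger_force: 0.0
```

Emit:
carry_out --deltas '[{"dx":0.95,"dy":0.5,"dz":0,"wx":0,"wy":0,"wz":0,"gripper":0},{"dx":0.95,"dy":0.5,"dz":0,"wx":0,"wy":0,"wz":0,"gripper":0},{"dx":0.95,"dy":0.5,"dz":0,"wx":0,"wy":0,"wz":0,"gripper":0},{"dx":0.95,"dy":0.5,"dz":0,"wx":0,"wy":0,"wz":0,"gripper":0},{"dx":0.95,"dy":0.5,"dz":0,"wx":0,"wy":0,"wz":0,"gripper":0},{"dx":0.95,"dy":0.5,"dz":0,"wx":0,"wy":0,"wz":0,"gripper":0},{"dx":0.95,"dy":0.5,"dz":0,"wx":0,"wy":0,"wz":0,"gripper":0},{"dx":0.95,"dy":0.5,"dz":0,"wx":0,"wy":0,"wz":0,"gripper":0},{"dx":0.95,"dy":0.5,"dz":0,"wx":0,"wy":0,"wz":0,"gripper":0},{"dx":0.95,"dy":0.5,"dz":0,"wx":0,"wy":0,"wz":0,"gripper":0},{"dx":0.95,"dy":0.5,"dz":0,"wx":0,"wy":0,"wz":0,"gripper":0},{"dx":0.95,"dy":0.3,"dz":0,"wx":0,"wy":0,"wz":0,"gripper":0},{"dx":0,"dy":0,"dz":0,"wx":0,"wy":0,"wz":0,"gripper":0}]'

```text
time: 3.68
tool_pos: [0.6006, 0.0526, 0.3013]
ee_rot: [-3.14, -0.001, 1.472]
wrist_force: [-0.1, -0.1, 0.2]
width: 0.0939
finger_force: 0.0
```

```bash
python3 -c "
from h import *
go([*W['green'][:2],.127-.036+.078])
c=eyes.get_calibration('wrist');im=eyes.snapshot('wrist')[:,:,::-1].copy()
for d in(W,):
  for p in d.values(): cv2.circle(im,tuple(int(round(a)) for a in proj(c,p)),4,(255,0,255),1)
cv2.imwrite('pics/w1.png',im)
"
```

```text
3.68 [0.6006 0.0526 0.3013] [-3.140e+00 -1.000e-03  1.472e+00] w 0.0939 F [-0.1 -0.1  0.2] units of 20mm: [ 0.08 -0.17  6.62]
```

View pics/w1.png

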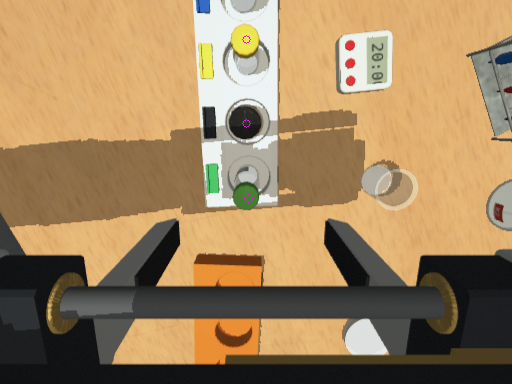

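Emit:
carry_out --deltas '[{"dx":0.1,"dy":-0.15,"dz":0.9,"wx":0,"wy":0,"wz":0,"gripper":0},{"dx":0,"dy":0,"dz":1,"wx":0,"wy":0,"wz":0,"gripper":0},{"dx":0,"dy":0,"dz":1,"wx":0,"wy":0,"wz":0,"gripper":0},{"dx":0,"dy":0,"dz":1,"wx":0,"wy":0,"wz":0,"gripper":0},{"dx":0,"dy":0,"dz":1,"wx":0,"wy":0,"wz":0,"gripper":0},{"dx":0,"dy":0,"dz":1,"wx":0,"wy":0,"wz":0,"gripper":0},{"dx":0,"dy":0,"dz":0.7,"wx":0,"wy":0,"wz":0,"gripper":0},{"dx":0,"dy":0,"dz":0,"wx":0,"wy":0,"wz":0,"gripper":0},{"dx":0,"dy":0,"dz":0,"wx":0,"wy":0,"wz":0,"gripper":255},{"dx":0,"dy":0,"dz":0,"wx":0,"wy":0,"wz":0,"gripper":255},{"dx":0,"dy":0,"dz":0,"wx":0,"wy":0,"wz":0,"gripper":255},{"dx":0,"dy":0,"dz":0,"wx":0,"wy":0,"wz":0,"gripper":255},{"dx":0,"dy":0,"dz":0,"wx":0,"wy":0,"wz":0,"gripper":255},{"dx":0,"dy":0,"dz":0,"wx":0,"wy":0,"wz":0,"gripper":255},{"dx":0,"dy":0,"dz":0,"wx":0,"wy":0,"wz":0,"gripper":255},{"dx":0,"dy":0,"dz":0,"wx":0,"wy":0,"wz":0,"gripper":255}]'

```text
time: 5.07
tool_pos: [0.5972, 0.0519, 0.1708]
ee_rot: [3.141, 0.0, 1.468]
wrist_force: [-0.4, 0.7, -1.1]
width: 0.0444
finger_force: 0.0
```

Emit:
carry_out --deltas '[{"dx":0,"dy":0,"dz":0,"wx":0,"wy":0,"wz":0,"gripper":255},{"dx":0,"dy":0,"dz":0,"wx":0,"wy":0,"wz":0,"gripper":255},{"dx":0,"dy":0,"dz":0,"wx":0,"wy":0,"wz":0,"gripper":255},{"dx":0,"dy":0,"dz":0,"wx":0,"wy":0,"wz":0,"gripper":255},{"dx":0,"dy":0,"dz":0,"wx":0,"wy":0,"wz":0,"gripper":255},{"dx":0,"dy":0,"dz":-0.4,"wx":0,"wy":0,"wz":0,"gripper":255},{"dx":0,"dy":0,"dz":-0.6,"wx":0,"wy":0,"wz":0,"gripper":255},{"dx":0,"dy":0,"dz":-0.8,"wx":0,"wy":0,"wz":0,"gripper":255},{"dx":0,"dy":0,"dz":-0.8,"wx":0,"wy":0,"wz":0,"gripper":255},{"dx":0,"dy":0,"dz":-0.4,"wx":0,"wy":0,"wz":0,"gripper":255}]'

```text
time: 5.9
tool_pos: [0.5982, 0.0519, 0.2345]
ee_rot: [3.136, -0.0, 1.468]
wrist_force: [1.2, 0.5, -0.5]
width: 0.0262
finger_force: 29.9
```

```bash
python3 -c "
from h import *
go([.5625,-.0936-.002,.1708])"
```

```text
5.9 [0.5982 0.0519 0.2345] [ 3.136 -0.     1.468] w 0.0262 F [ 1.2  0.5 -0.5] units of 20mm: [-7.52 -1.03  3.18]
```

Emit:
carry_out --deltas '[{"dx":-0.5,"dy":-0.1,"dz":0,"wx":0,"wy":0,"wz":0,"gripper":255},{"dx":-0.8,"dy":-0.1,"dz":0,"wx":0,"wy":0,"wz":0,"gripper":255},{"dx":-0.8,"dy":-0.1,"dz":0,"wx":0,"wy":0,"wz":0,"gripper":255},{"dx":-0.8,"dy":-0.1,"dz":0,"wx":0,"wy":0,"wz":0,"gripper":255},{"dx":-0.8,"dy":-0.1,"dz":0,"wx":0,"wy":0,"wz":0,"gripper":255},{"dx":-0.8,"dy":-0.1,"dz":0,"wx":0,"wy":0,"wz":0,"gripper":255},{"dx":-0.8,"dy":-0.1,"dz":0,"wx":0,"wy":0,"wz":0,"gripper":255},{"dx":-0.8,"dy":-0.1,"dz":0,"wx":0,"wy":0,"wz":0,"gripper":255},{"dx":-0.8,"dy":-0.1,"dz":0,"wx":0,"wy":0,"wz":0,"gripper":255},{"dx":-0.6,"dy":-0.1,"dz":0,"wx":0,"wy":0,"wz":0,"gripper":255},{"dx":0,"dy":0,"dz":0.5,"wx":0,"wy":0,"wz":0,"gripper":255},{"dx":0,"dy":0,"dz":0.8,"wx":0,"wy":0,"wz":0,"gripper":255},{"dx":0,"dy":0,"dz":0.7,"wx":0,"wy":0,"wz":0,"gripper":255},{"dx":0,"dy":0,"dz":0.5,"wx":0,"wy":0,"wz":0,"gripper":255},{"dx":0,"dy":0,"dz":0.3,"wx":0,"wy":0,"wz":0,"gripper":255},{"dx":0,"dy":0,"dz":0,"wx":0,"wy":0,"wz":0,"gripper":255}]'

```text
time: 7.23
tool_pos: [0.5609, -0.0946, 0.1723]
ee_rot: [-3.138, -0.001, 1.468]
wrist_force: [0.1, 1.2, -1.2]
width: 0.0265
finger_force: 29.9
```

```bash
python3 -c "
from h import *
go([.5625,-.0936-.002,.1708])
cv2.imwrite('pics/t2.png',cv2.resize(np.hstack([eyes.snapshot('side')[100:300,150:350],eyes.snapshot('top')[100:300,200:400]])[:,:,::-1],None,fx=2,fy=2))"
```

```text
7.23 [ 0.5609 -0.0946  0.1723] [-3.138e+00 -1.000e-03  1.468e+00] w 0.0265 F [ 0.1  1.2 -1.2] units of 20mm: [-0.04  0.08  0.07]
```

View pics/t2.png

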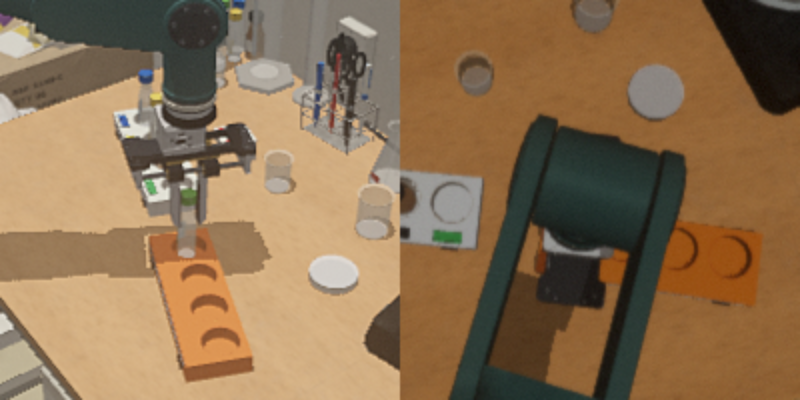

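The picture shows the green bottle upright between the fingers in the left orange pocket (side view ~(188,240)); I release and go up.

Emit:
carry_out --deltas '[{"dx":0,"dy":0,"dz":0.05,"wx":0,"wy":0,"wz":0,"gripper":255},{"dx":0,"dy":0,"dz":0,"wx":0,"wy":0,"wz":0,"gripper":0},{"dx":0,"dy":0,"dz":0,"wx":0,"wy":0,"wz":0,"gripper":0},{"dx":0,"dy":0,"dz":0,"wx":0,"wy":0,"wz":0,"gripper":0},{"dx":0,"dy":0,"dz":0,"wx":0,"wy":0,"wz":0,"gripper":0},{"dx":0,"dy":0,"dz":0,"wx":0,"wy":0,"wz":0,"gripper":0},{"dx":0,"dy":0,"dz":-0.5,"wx":0,"wy":0,"wz":0,"gripper":0},{"dx":0,"dy":0,"dz":-1,"wx":0,"wy":0,"wz":0,"gripper":0},{"dx":0,"dy":0,"dz":-1,"wx":0,"wy":0,"wz":0,"gripper":0},{"dx":0,"dy":0,"dz":-1,"wx":0,"wy":0,"wz":0,"gripper":0},{"dx":0,"dy":0,"dz":-0.5,"wx":0,"wy":0,"wz":0,"gripper":0}]'

```text
time: 8.25
tool_pos: [0.5627, -0.0955, 0.2576]
ee_rot: [3.136, 0.001, 1.468]
wrist_force: [0.6, -0.1, -1.2]
width: 0.0894
finger_force: 0.0
```

```bash
python3 -c "
from h import *
go([*W['black'][:2],.104-.036+.078])"
```

```text
8.25 [ 0.5627 -0.0955  0.2576] [3.136e+00 1.000e-03 1.468e+00] w 0.0894 F [ 0.6 -0.1 -1.2] units of 20mm: [10.92  0.82  5.58]
```

Emit:
carry_out --deltas '[{"dx":0.9,"dy":0.07,"dz":0,"wx":0,"wy":0,"wz":0,"gripper":0},{"dx":1,"dy":0.07,"dz":0,"wx":0,"wy":0,"wz":0,"gripper":0},{"dx":1,"dy":0.07,"dz":0,"wx":0,"wy":0,"wz":0,"gripper":0},{"dx":1,"dy":0.07,"dz":0,"wx":0,"wy":0,"wz":0,"gripper":0},{"dx":1,"dy":0.07,"dz":0,"wx":0,"wy":0,"wz":0,"gripper":0},{"dx":1,"dy":0.07,"dz":0,"wx":0,"wy":0,"wz":0,"gripper":0},{"dx":1,"dy":0.07,"dz":0,"wx":0,"wy":0,"wz":0,"gripper":0},{"dx":1,"dy":0.07,"dz":0,"wx":0,"wy":0,"wz":0,"gripper":0},{"dx":1,"dy":0.07,"dz":0,"wx":0,"wy":0,"wz":0,"gripper":0},{"dx":1,"dy":0.07,"dz":0,"wx":0,"wy":0,"wz":0,"gripper":0},{"dx":1,"dy":0.07,"dz":0,"wx":0,"wy":0,"wz":0,"gripper":0},{"dx":0.1,"dy":0.05,"dz":0,"wx":0,"wy":0,"wz":0,"gripper":0}]'

```text
time: 9.25
tool_pos: [0.6007, 0.1249, 0.2536]
ee_rot: [-3.141, -0.001, 1.471]
wrist_force: [-0.5, 0.6, -0.4]
width: 0.0938
finger_force: 0.0
```

Emit:
carry_out --deltas '[{"dx":0,"dy":0,"dz":0.9,"wx":0,"wy":0,"wz":0,"gripper":0},{"dx":0,"dy":0,"dz":1,"wx":0,"wy":0,"wz":0,"gripper":0},{"dx":0,"dy":0,"dz":1,"wx":0,"wy":0,"wz":0,"gripper":0},{"dx":0,"dy":0,"dz":1,"wx":0,"wy":0,"wz":0,"gripper":0},{"dx":0,"dy":0,"dz":1,"wx":0,"wy":0,"wz":0,"gripper":0},{"dx":0,"dy":0,"dz":0.6,"wx":0,"wy":0,"wz":0,"gripper":0},{"dx":0,"dy":0,"dz":0,"wx":0,"wy":0,"wz":0,"gripper":255},{"dx":0,"dy":0,"dz":0,"wx":0,"wy":0,"wz":0,"gripper":255},{"dx":0,"dy":0,"dz":0,"wx":0,"wy":0,"wz":0,"gripper":255},{"dx":0,"dy":0,"dz":0,"wx":0,"wy":0,"wz":0,"gripper":255},{"dx":0,"dy":0,"dz":0,"wx":0,"wy":0,"wz":0,"gripper":255},{"dx":0,"dy":0,"dz":0,"wx":0,"wy":0,"wz":0,"gripper":255},{"dx":0,"dy":0,"dz":0,"wx":0,"wy":0,"wz":0,"gripper":255},{"dx":0,"dy":0,"dz":0,"wx":0,"wy":0,"wz":0,"gripper":255},{"dx":0,"dy":0,"dz":0,"wx":0,"wy":0,"wz":0,"gripper":255},{"dx":0,"dy":0,"dz":0,"wx":0,"wy":0,"wz":0,"gripper":255},{"dx":0,"dy":0,"dz":0,"wx":0,"wy":0,"wz":0,"gripper":255},{"dx":0,"dy":0,"dz":0,"wx":0,"wy":0,"wz":0,"gripper":255}]'

```text
time: 10.75
tool_pos: [0.6008, 0.1219, 0.1438]
ee_rot: [3.141, 0.0, 1.468]
wrist_force: [-0.6, -0.1, 1.4]
width: 0.0364
finger_force: 30.0
```

Emit:
carry_out --deltas '[{"dx":0,"dy":0,"dz":-0.5,"wx":0,"wy":0,"wz":0,"gripper":255},{"dx":0,"dy":0,"dz":-0.8,"wx":0,"wy":0,"wz":0,"gripper":255},{"dx":0,"dy":0,"dz":-0.9,"wx":0,"wy":0,"wz":0,"gripper":255},{"dx":-0.4,"dy":0,"dz":-0.8,"wx":0,"wy":0,"wz":0,"gripper":255},{"dx":-0.7,"dy":0,"dz":-0.8,"wx":0,"wy":0,"wz":0,"gripper":255},{"dx":-0.7,"dy":0,"dz":-0.8,"wx":0,"wy":0,"wz":0,"gripper":255},{"dx":-0.7,"dy":0,"dz":-0.8,"wx":0,"wy":0,"wz":0,"gripper":255},{"dx":-0.7,"dy":0,"dz":-0.8,"wx":0,"wy":0,"wz":0,"gripper":255},{"dx":-0.7,"dy":0,"dz":-0.8,"wx":0,"wy":0,"wz":0,"gripper":255}]'

```text
time: 11.5
tool_pos: [0.5925, 0.0437, 0.285]
ee_rot: [3.141, 0.0, 1.468]
wrist_force: [-0.2, -0.3, 0.4]
width: 0.0369
finger_force: 30.0
```

```bash
python3 -c "
from h import *
go([.5539,-.1575,.1435])"
```

```text
11.5 [0.5925 0.0437 0.285 ] [3.141 0.    1.468] w 0.0369 F [-0.2 -0.3  0.4] units of 20mm: [-10.2   -0.89   7.08]
```

Emit:
carry_out --deltas '[{"dx":-0.8,"dy":-0.1,"dz":0,"wx":0,"wy":0,"wz":0,"gripper":255},{"dx":-0.9,"dy":-0.1,"dz":0,"wx":0,"wy":0,"wz":0,"gripper":255},{"dx":-0.9,"dy":-0.1,"dz":0,"wx":0,"wy":0,"wz":0,"gripper":255},{"dx":-0.9,"dy":-0.1,"dz":0,"wx":0,"wy":0,"wz":0,"gripper":255},{"dx":-0.9,"dy":-0.1,"dz":0,"wx":0,"wy":0,"wz":0,"gripper":255},{"dx":-0.9,"dy":-0.1,"dz":0,"wx":0,"wy":0,"wz":0,"gripper":255},{"dx":-0.9,"dy":-0.1,"dz":0,"wx":0,"wy":0,"wz":0,"gripper":255},{"dx":-0.9,"dy":-0.1,"dz":0,"wx":0,"wy":0,"wz":0,"gripper":255},{"dx":-0.9,"dy":-0.1,"dz":0,"wx":0,"wy":0,"wz":0,"gripper":255},{"dx":-0.9,"dy":0,"dz":0,"wx":0,"wy":0,"wz":0,"gripper":255},{"dx":-0.8,"dy":0,"dz":0,"wx":0,"wy":0,"wz":0,"gripper":255},{"dx":-0.5,"dy":0,"dz":0,"wx":0,"wy":0,"wz":0,"gripper":255},{"dx":0,"dy":0,"dz":0.5,"wx":0,"wy":0,"wz":0,"gripper":255},{"dx":0,"dy":0,"dz":1,"wx":0,"wy":0,"wz":0,"gripper":255},{"dx":0,"dy":0,"dz":1,"wx":0,"wy":0,"wz":0,"gripper":255},{"dx":0,"dy":0,"dz":1,"wx":0,"wy":0,"wz":0,"gripper":255},{"dx":0,"dy":0,"dz":1,"wx":0,"wy":0,"wz":0,"gripper":255},{"dx":0,"dy":0,"dz":0.8,"wx":0,"wy":0,"wz":0,"gripper":255}]'

```text
time: 13.0
tool_pos: [0.5532, -0.1554, 0.1752]
ee_rot: [-3.139, -0.001, 1.469]
wrist_force: [0.3, -0.6, -0.9]
width: 0.0367
finger_force: 30.0
```

```bash
python3 -c "
from h import *
go([.5539,-.1575,.1435])"
```

```text
13.0 [ 0.5532 -0.1554  0.1752] [-3.139e+00 -1.000e-03  1.469e+00] w 0.0367 F [ 0.3 -0.6 -0.9] units of 20mm: [-0.1   0.05  1.59]
```

Emit:
carry_out --deltas '[{"dx":-0.1,"dy":0,"dz":0.7,"wx":0,"wy":0,"wz":0,"gripper":255},{"dx":0,"dy":0,"dz":0.5,"wx":0,"wy":0,"wz":0,"gripper":255},{"dx":0,"dy":0,"dz":0.3,"wx":0,"wy":0,"wz":0,"gripper":255},{"dx":0,"dy":0,"dz":0.15,"wx":0,"wy":0,"wz":0,"gripper":255},{"dx":0,"dy":0,"dz":0,"wx":0,"wy":0,"wz":0,"gripper":255},{"dx":0,"dy":0,"dz":0,"wx":0,"wy":0,"wz":0,"gripper":0},{"dx":0,"dy":0,"dz":0,"wx":0,"wy":0,"wz":0,"gripper":0},{"dx":0,"dy":0,"dz":0,"wx":0,"wy":0,"wz":0,"gripper":0},{"dx":0,"dy":0,"dz":0,"wx":0,"wy":0,"wz":0,"gripper":0},{"dx":0,"dy":0,"dz":0,"wx":0,"wy":0,"wz":0,"gripper":0},{"dx":0,"dy":0,"dz":-0.5,"wx":0,"wy":0,"wz":0,"gripper":0},{"dx":0,"dy":0,"dz":-1,"wx":0,"wy":0,"wz":0,"gripper":0},{"dx":0,"dy":0,"dz":-1,"wx":0,"wy":0,"wz":0,"gripper":0},{"dx":0,"dy":0,"dz":-1,"wx":0,"wy":0,"wz":0,"gripper":0},{"dx":0,"dy":0,"dz":-1,"wx":0,"wy":0,"wz":0,"gripper":0},{"dx":0,"dy":0,"dz":-0.9,"wx":0,"wy":0,"wz":0,"gripper":0}]'

```text
time: 14.33
tool_pos: [0.5538, -0.1588, 0.2551]
ee_rot: [3.14, 0.001, 1.468]
wrist_force: [0.3, 0.5, -0.6]
width: 0.0942
finger_force: 0.0
```

```bash
python3 -c "
from h import *
go([*W['yellow'][:2],.117-.036+.078])
cv2.imwrite('pics/s3.png',cv2.resize(eyes.snapshot('side')[130:320,150:350][:,:,::-1],None,fx=3,fy=3))"
```

```text
14.33 [ 0.5538 -0.1588  0.2551] [3.140e+00 1.000e-03 1.468e+00] w 0.0942 F [ 0.3  0.5 -0.6] units of 20mm: [17.5   0.93  4.8 ]
```

View pics/s3.png

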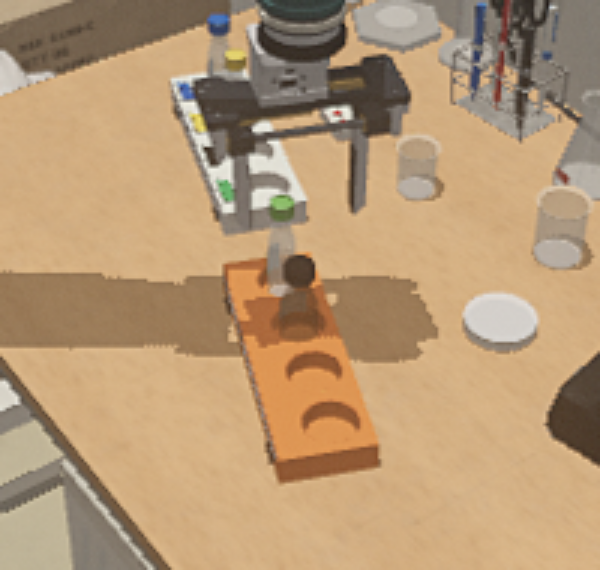

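Green (282,245) and black (298,300) stand upright in the first two orange pockets. Next: yellow.

Emit:
carry_out --deltas '[{"dx":0.95,"dy":0.05,"dz":0,"wx":0,"wy":0,"wz":0,"gripper":0},{"dx":0.95,"dy":0.05,"dz":0,"wx":0,"wy":0,"wz":0,"gripper":0},{"dx":0.95,"dy":0.05,"dz":0,"wx":0,"wy":0,"wz":0,"gripper":0},{"dx":0.95,"dy":0.05,"dz":0,"wx":0,"wy":0,"wz":0,"gripper":0},{"dx":0.95,"dy":0.05,"dz":0,"wx":0,"wy":0,"wz":0,"gripper":0},{"dx":0.95,"dy":0.05,"dz":0,"wx":0,"wy":0,"wz":0,"gripper":0},{"dx":0.95,"dy":0.05,"dz":0,"wx":0,"wy":0,"wz":0,"gripper":0},{"dx":0.95,"dy":0.05,"dz":0,"wx":0,"wy":0,"wz":0,"gripper":0},{"dx":0.95,"dy":0.05,"dz":0,"wx":0,"wy":0,"wz":0,"gripper":0},{"dx":0.95,"dy":0.05,"dz":0,"wx":0,"wy":0,"wz":0,"gripper":0},{"dx":0.95,"dy":0.05,"dz":0,"wx":0,"wy":0,"wz":0,"gripper":0},{"dx":0.95,"dy":0.05,"dz":0,"wx":0,"wy":0,"wz":0,"gripper":0},{"dx":0.95,"dy":0.05,"dz":0,"wx":0,"wy":0,"wz":0,"gripper":0},{"dx":0.95,"dy":0.05,"dz":0,"wx":0,"wy":0,"wz":0,"gripper":0},{"dx":0.95,"dy":0.05,"dz":0,"wx":0,"wy":0,"wz":0,"gripper":0},{"dx":0.95,"dy":0.05,"dz":0,"wx":0,"wy":0,"wz":0,"gripper":0},{"dx":0.95,"dy":0.05,"dz":0,"wx":0,"wy":0,"wz":0,"gripper":0},{"dx":0.95,"dy":0.05,"dz":0,"wx":0,"wy":0,"wz":0,"gripper":0},{"dx":0.4,"dy":0,"dz":0,"wx":0,"wy":0,"wz":0,"gripper":0},{"dx":0,"dy":0,"dz":0,"wx":0,"wy":0,"wz":0,"gripper":0}]'

```text
time: 16.05
tool_pos: [0.6074, 0.1891, 0.2523]
ee_rot: [-3.141, -0.0, 1.47]
wrist_force: [-0.9, -0.6, -1.1]
width: 0.094
finger_force: 0.0
```

Emit:
carry_out --deltas '[{"dx":0,"dy":0,"dz":0.8,"wx":0,"wy":0,"wz":0,"gripper":0},{"dx":0,"dy":0,"dz":1,"wx":0,"wy":0,"wz":0,"gripper":0},{"dx":0,"dy":0,"dz":1,"wx":0,"wy":0,"wz":0,"gripper":0},{"dx":0,"dy":0,"dz":1,"wx":0,"wy":0,"wz":0,"gripper":0},{"dx":0,"dy":0,"dz":1,"wx":0,"wy":0,"wz":0,"gripper":0},{"dx":0,"dy":0,"dz":0,"wx":0,"wy":0,"wz":0,"gripper":255},{"dx":0,"dy":0,"dz":0,"wx":0,"wy":0,"wz":0,"gripper":255},{"dx":0,"dy":0,"dz":0,"wx":0,"wy":0,"wz":0,"gripper":255},{"dx":0,"dy":0,"dz":0,"wx":0,"wy":0,"wz":0,"gripper":255},{"dx":0,"dy":0,"dz":0,"wx":0,"wy":0,"wz":0,"gripper":255},{"dx":0,"dy":0,"dz":0,"wx":0,"wy":0,"wz":0,"gripper":255},{"dx":0,"dy":0,"dz":0,"wx":0,"wy":0,"wz":0,"gripper":255},{"dx":0,"dy":0,"dz":0,"wx":0,"wy":0,"wz":0,"gripper":255},{"dx":0,"dy":0,"dz":0,"wx":0,"wy":0,"wz":0,"gripper":255},{"dx":0,"dy":0,"dz":0,"wx":0,"wy":0,"wz":0,"gripper":255},{"dx":0,"dy":0,"dz":0,"wx":0,"wy":0,"wz":0,"gripper":255},{"dx":0,"dy":0,"dz":0,"wx":0,"wy":0,"wz":0,"gripper":255},{"dx":0,"dy":0,"dz":0,"wx":0,"wy":0,"wz":0,"gripper":255}]'

```text
time: 17.55
tool_pos: [0.6076, 0.1876, 0.1566]
ee_rot: [3.142, 0.0, 1.468]
wrist_force: [0.1, -0.3, -0.9]
width: 0.0259
finger_force: 30.0
```

Emit:
carry_out --deltas '[{"dx":0,"dy":0,"dz":-0.5,"wx":0,"wy":0,"wz":0,"gripper":255},{"dx":0,"dy":0,"dz":-0.8,"wx":0,"wy":0,"wz":0,"gripper":255},{"dx":0,"dy":0,"dz":-0.9,"wx":0,"wy":0,"wz":0,"gripper":255},{"dx":-0.4,"dy":0,"dz":-0.8,"wx":0,"wy":0,"wz":0,"gripper":255},{"dx":-0.7,"dy":0,"dz":-0.8,"wx":0,"wy":0,"wz":0,"gripper":255},{"dx":-0.7,"dy":0,"dz":-0.8,"wx":0,"wy":0,"wz":0,"gripper":255},{"dx":-0.7,"dy":0,"dz":-0.8,"wx":0,"wy":0,"wz":0,"gripper":255},{"dx":-0.7,"dy":0,"dz":-0.8,"wx":0,"wy":0,"wz":0,"gripper":255},{"dx":-0.7,"dy":0,"dz":-0.8,"wx":0,"wy":0,"wz":0,"gripper":255},{"dx":-0.9,"dy":-0.1,"dz":0,"wx":0,"wy":0,"wz":0,"gripper":255},{"dx":-0.9,"dy":-0.1,"dz":0,"wx":0,"wy":0,"wz":0,"gripper":255},{"dx":-0.9,"dy":-0.1,"dz":0,"wx":0,"wy":0,"wz":0,"gripper":255},{"dx":-0.9,"dy":-0.1,"dz":0,"wx":0,"wy":0,"wz":0,"gripper":255},{"dx":-0.9,"dy":-0.1,"dz":0,"wx":0,"wy":0,"wz":0,"gripper":255},{"dx":-0.9,"dy":-0.1,"dz":0,"wx":0,"wy":0,"wz":0,"gripper":255},{"dx":-0.9,"dy":-0.1,"dz":0,"wx":0,"wy":0,"wz":0,"gripper":255},{"dx":-0.9,"dy":-0.1,"dz":0,"wx":0,"wy":0,"wz":0,"gripper":255},{"dx":-0.9,"dy":-0.1,"dz":0,"wx":0,"wy":0,"wz":0,"gripper":255},{"dx":-0.9,"dy":-0.1,"dz":0,"wx":0,"wy":0,"wz":0,"gripper":255}]'

```text
time: 19.13
tool_pos: [0.5608, -0.0678, 0.2975]
ee_rot: [3.141, 0.0, 1.468]
wrist_force: [0.5, 0.2, 0.2]
width: 0.0257
finger_force: 30.0
```

Emit:
carry_out --deltas '[{"dx":-0.9,"dy":0,"dz":0,"wx":0,"wy":0,"wz":0,"gripper":255},{"dx":-0.9,"dy":0,"dz":0,"wx":0,"wy":0,"wz":0,"gripper":255},{"dx":-0.9,"dy":0,"dz":0,"wx":0,"wy":0,"wz":0,"gripper":255},{"dx":-0.9,"dy":0,"dz":0,"wx":0,"wy":0,"wz":0,"gripper":255},{"dx":-0.9,"dy":0,"dz":0,"wx":0,"wy":0,"wz":0,"gripper":255},{"dx":-0.9,"dy":0,"dz":0,"wx":0,"wy":0,"wz":0,"gripper":255},{"dx":-0.9,"dy":0,"dz":0,"wx":0,"wy":0,"wz":0,"gripper":255},{"dx":-0.9,"dy":0,"dz":0,"wx":0,"wy":0,"wz":0,"gripper":255},{"dx":-0.7,"dy":0,"dz":0,"wx":0,"wy":0,"wz":0,"gripper":255},{"dx":0,"dy":0,"dz":0.5,"wx":0,"wy":0,"wz":0,"gripper":255},{"dx":0,"dy":0,"dz":1,"wx":0,"wy":0,"wz":0,"gripper":255},{"dx":0,"dy":0,"dz":1,"wx":0,"wy":0,"wz":0,"gripper":255},{"dx":0,"dy":0,"dz":1,"wx":0,"wy":0,"wz":0,"gripper":255},{"dx":0,"dy":0,"dz":1,"wx":0,"wy":0,"wz":0,"gripper":255},{"dx":0,"dy":0,"dz":0.8,"wx":0,"wy":0,"wz":0,"gripper":255}]'

```text
time: 20.38
tool_pos: [0.5443, -0.2228, 0.1883]
ee_rot: [-3.139, -0.002, 1.468]
wrist_force: [-0.1, -0.1, -0.7]
width: 0.0255
finger_force: 30.0
```

```bash
python3 -c "
from h import *
go([.5453,-.2245,.157])"
```

```text
20.38 [ 0.5443 -0.2228  0.1883] [-3.139e+00 -2.000e-03  1.468e+00] w 0.0255 F [-0.1 -0.1 -0.7] units of 20mm: [-0.08  0.06  1.57]
```

Emit:
carry_out --deltas '[{"dx":-0.05,"dy":0.05,"dz":0.7,"wx":0,"wy":0,"wz":0,"gripper":255},{"dx":0,"dy":0,"dz":0.5,"wx":0,"wy":0,"wz":0,"gripper":255},{"dx":0,"dy":0,"dz":0.3,"wx":0,"wy":0,"wz":0,"gripper":255},{"dx":0,"dy":0,"dz":0.15,"wx":0,"wy":0,"wz":0,"gripper":255},{"dx":0,"dy":0,"dz":0,"wx":0,"wy":0,"wz":0,"gripper":255},{"dx":0,"dy":0,"dz":0,"wx":0,"wy":0,"wz":0,"gripper":0},{"dx":0,"dy":0,"dz":0,"wx":0,"wy":0,"wz":0,"gripper":0},{"dx":0,"dy":0,"dz":0,"wx":0,"wy":0,"wz":0,"gripper":0},{"dx":0,"dy":0,"dz":0,"wx":0,"wy":0,"wz":0,"gripper":0},{"dx":0,"dy":0,"dz":0,"wx":0,"wy":0,"wz":0,"gripper":0},{"dx":0,"dy":0,"dz":-0.5,"wx":0,"wy":0,"wz":0,"gripper":0},{"dx":0,"dy":0,"dz":-1,"wx":0,"wy":0,"wz":0,"gripper":0},{"dx":0,"dy":0,"dz":-1,"wx":0,"wy":0,"wz":0,"gripper":0},{"dx":0,"dy":0,"dz":-1,"wx":0,"wy":0,"wz":0,"gripper":0},{"dx":0,"dy":0,"dz":-1,"wx":0,"wy":0,"wz":0,"gripper":0},{"dx":0,"dy":0,"dz":-0.5,"wx":0,"wy":0,"wz":0,"gripper":0}]'

```text
time: 21.72
tool_pos: [0.5465, -0.2257, 0.2619]
ee_rot: [3.136, 0.002, 1.468]
wrist_force: [-0.1, -0.1, 0.2]
width: 0.0935
finger_force: 0.0
```

```bash
python3 -c "
from h import *
go([*W['blue'][:2],.124-.036+.078])"
```

```text
21.72 [ 0.5465 -0.2257  0.2619] [3.136e+00 2.000e-03 1.468e+00] w 0.0935 F [-0.1 -0.1  0.2] units of 20mm: [24.14  0.77  4.75]
```

Emit:
carry_out --deltas '[{"dx":1,"dy":0.05,"dz":0,"wx":0,"wy":0,"wz":0,"gripper":0},{"dx":1,"dy":0.05,"dz":0,"wx":0,"wy":0,"wz":0,"gripper":0},{"dx":1,"dy":0.05,"dz":0,"wx":0,"wy":0,"wz":0,"gripper":0},{"dx":1,"dy":0.05,"dz":0,"wx":0,"wy":0,"wz":0,"gripper":0},{"dx":1,"dy":0.05,"dz":0,"wx":0,"wy":0,"wz":0,"gripper":0},{"dx":1,"dy":0.05,"dz":0,"wx":0,"wy":0,"wz":0,"gripper":0},{"dx":1,"dy":0.05,"dz":0,"wx":0,"wy":0,"wz":0,"gripper":0},{"dx":1,"dy":0.05,"dz":0,"wx":0,"wy":0,"wz":0,"gripper":0},{"dx":1,"dy":0.05,"dz":0,"wx":0,"wy":0,"wz":0,"gripper":0},{"dx":1,"dy":0.05,"dz":0,"wx":0,"wy":0,"wz":0,"gripper":0},{"dx":1,"dy":0.05,"dz":0,"wx":0,"wy":0,"wz":0,"gripper":0},{"dx":1,"dy":0.05,"dz":0,"wx":0,"wy":0,"wz":0,"gripper":0},{"dx":1,"dy":0.05,"dz":0,"wx":0,"wy":0,"wz":0,"gripper":0},{"dx":1,"dy":0.05,"dz":0,"wx":0,"wy":0,"wz":0,"gripper":0},{"dx":1,"dy":0.05,"dz":0,"wx":0,"wy":0,"wz":0,"gripper":0},{"dx":1,"dy":0.05,"dz":0,"wx":0,"wy":0,"wz":0,"gripper":0},{"dx":1,"dy":0,"dz":0,"wx":0,"wy":0,"wz":0,"gripper":0},{"dx":1,"dy":0,"dz":0,"wx":0,"wy":0,"wz":0,"gripper":0},{"dx":1,"dy":0,"dz":0,"wx":0,"wy":0,"wz":0,"gripper":0},{"dx":1,"dy":0,"dz":0,"wx":0,"wy":0,"wz":0,"gripper":0}]'

```text
time: 23.38
tool_pos: [0.6028, 0.1719, 0.2576]
ee_rot: [-3.141, 0.0, 1.468]
wrist_force: [0.5, -0.5, 0.8]
width: 0.0939
finger_force: 0.0
```

Emit:
carry_out --deltas '[{"dx":1,"dy":0,"dz":0,"wx":0,"wy":0,"wz":0,"gripper":0},{"dx":1,"dy":0,"dz":0,"wx":0,"wy":0,"wz":0,"gripper":0},{"dx":1,"dy":0,"dz":0,"wx":0,"wy":0,"wz":0,"gripper":0},{"dx":0.8,"dy":0,"dz":0,"wx":0,"wy":0,"wz":0,"gripper":0},{"dx":0.3,"dy":0,"dz":0,"wx":0,"wy":0,"wz":0,"gripper":0},{"dx":0,"dy":0,"dz":0,"wx":0,"wy":0,"wz":0,"gripper":0}]'

```text
time: 23.88
tool_pos: [0.6111, 0.2538, 0.2573]
ee_rot: [-3.141, 0.0, 1.47]
wrist_force: [-0.6, -0.8, 0.0]
width: 0.094
finger_force: 0.0
```

```bash
python3 -c "
from h import *
go([*W['blue'][:2],.124-.036+.078])"
```

```text
23.88 [0.6111 0.2538 0.2573] [-3.141  0.     1.47 ] w 0.094 F [-0.6 -0.8  0. ] units of 20mm: [-0.04  0.05  4.57]
```

Emit:
carry_out --deltas '[{"dx":0,"dy":0,"dz":0.6,"wx":0,"wy":0,"wz":0,"gripper":0},{"dx":0,"dy":0,"dz":1,"wx":0,"wy":0,"wz":0,"gripper":0},{"dx":0,"dy":0,"dz":1,"wx":0,"wy":0,"wz":0,"gripper":0},{"dx":0,"dy":0,"dz":1,"wx":0,"wy":0,"wz":0,"gripper":0},{"dx":0,"dy":0,"dz":1,"wx":0,"wy":0,"wz":0,"gripper":0},{"dx":0,"dy":0,"dz":0,"wx":0,"wy":0,"wz":0,"gripper":255},{"dx":0,"dy":0,"dz":0,"wx":0,"wy":0,"wz":0,"gripper":255},{"dx":0,"dy":0,"dz":0,"wx":0,"wy":0,"wz":0,"gripper":255},{"dx":0,"dy":0,"dz":0,"wx":0,"wy":0,"wz":0,"gripper":255},{"dx":0,"dy":0,"dz":0,"wx":0,"wy":0,"wz":0,"gripper":255},{"dx":0,"dy":0,"dz":0,"wx":0,"wy":0,"wz":0,"gripper":255},{"dx":0,"dy":0,"dz":0,"wx":0,"wy":0,"wz":0,"gripper":255},{"dx":0,"dy":0,"dz":0,"wx":0,"wy":0,"wz":0,"gripper":255},{"dx":0,"dy":0,"dz":0,"wx":0,"wy":0,"wz":0,"gripper":255},{"dx":0,"dy":0,"dz":0,"wx":0,"wy":0,"wz":0,"gripper":255},{"dx":0,"dy":0,"dz":0,"wx":0,"wy":0,"wz":0,"gripper":255},{"dx":0,"dy":0,"dz":0,"wx":0,"wy":0,"wz":0,"gripper":255},{"dx":0,"dy":0,"dz":0,"wx":0,"wy":0,"wz":0,"gripper":255}]'

```text
time: 25.38
tool_pos: [0.6112, 0.2526, 0.1657]
ee_rot: [-3.141, 0.0, 1.468]
wrist_force: [-0.3, 0.5, 0.1]
width: 0.0281
finger_force: 30.0
```

Emit:
carry_out --deltas '[{"dx":0,"dy":0,"dz":-0.5,"wx":0,"wy":0,"wz":0,"gripper":255},{"dx":0,"dy":0,"dz":-0.8,"wx":0,"wy":0,"wz":0,"gripper":255},{"dx":0,"dy":0,"dz":-0.9,"wx":0,"wy":0,"wz":0,"gripper":255},{"dx":-0.4,"dy":0,"dz":-0.8,"wx":0,"wy":0,"wz":0,"gripper":255},{"dx":-0.7,"dy":0,"dz":-0.8,"wx":0,"wy":0,"wz":0,"gripper":255},{"dx":-0.7,"dy":0,"dz":-0.8,"wx":0,"wy":0,"wz":0,"gripper":255},{"dx":-0.7,"dy":0,"dz":-0.8,"wx":0,"wy":0,"wz":0,"gripper":255},{"dx":-0.7,"dy":0,"dz":-0.8,"wx":0,"wy":0,"wz":0,"gripper":255},{"dx":-0.7,"dy":0,"dz":-0.8,"wx":0,"wy":0,"wz":0,"gripper":255},{"dx":-0.9,"dy":0,"dz":0,"wx":0,"wy":0,"wz":0,"gripper":255},{"dx":-0.9,"dy":0,"dz":0,"wx":0,"wy":0,"wz":0,"gripper":255},{"dx":-0.9,"dy":0,"dz":0,"wx":0,"wy":0,"wz":0,"gripper":255},{"dx":-0.9,"dy":0,"dz":0,"wx":0,"wy":0,"wz":0,"gripper":255},{"dx":-0.9,"dy":0,"dz":0,"wx":0,"wy":0,"wz":0,"gripper":255},{"dx":-0.9,"dy":0,"dz":0,"wx":0,"wy":0,"wz":0,"gripper":255},{"dx":-0.9,"dy":0,"dz":0,"wx":0,"wy":0,"wz":0,"gripper":255},{"dx":-0.9,"dy":0,"dz":0,"wx":0,"wy":0,"wz":0,"gripper":255},{"dx":-0.9,"dy":0,"dz":0,"wx":0,"wy":0,"wz":0,"gripper":255},{"dx":-0.9,"dy":0,"dz":0,"wx":0,"wy":0,"wz":0,"gripper":255}]'

```text
time: 26.97
tool_pos: [0.5845, -0.005, 0.3064]
ee_rot: [3.141, 0.0, 1.468]
wrist_force: [-0.2, -1.4, 0.1]
width: 0.0282
finger_force: 30.0
```

```bash
python3 -c "
from h import *
go([*O['blue'],.166])"
```

```text
26.97 [ 0.5845 -0.005   0.3064] [3.141 0.    1.468] w 0.0282 F [-0.2 -1.4  0.1] units of 20mm: [-14.41  -0.92   7.02]
```

Emit:
carry_out --deltas '[{"dx":-0.9,"dy":-0.1,"dz":0,"wx":0,"wy":0,"wz":0,"gripper":255},{"dx":-0.9,"dy":-0.1,"dz":0,"wx":0,"wy":0,"wz":0,"gripper":255},{"dx":-0.9,"dy":-0.1,"dz":0,"wx":0,"wy":0,"wz":0,"gripper":255},{"dx":-0.9,"dy":-0.1,"dz":0,"wx":0,"wy":0,"wz":0,"gripper":255},{"dx":-0.9,"dy":-0.1,"dz":0,"wx":0,"wy":0,"wz":0,"gripper":255},{"dx":-0.9,"dy":-0.1,"dz":0,"wx":0,"wy":0,"wz":0,"gripper":255},{"dx":-0.9,"dy":-0.1,"dz":0,"wx":0,"wy":0,"wz":0,"gripper":255},{"dx":-0.9,"dy":-0.1,"dz":0,"wx":0,"wy":0,"wz":0,"gripper":255},{"dx":-0.9,"dy":-0.1,"dz":0,"wx":0,"wy":0,"wz":0,"gripper":255},{"dx":-0.9,"dy":0,"dz":0,"wx":0,"wy":0,"wz":0,"gripper":255},{"dx":-0.9,"dy":0,"dz":0,"wx":0,"wy":0,"wz":0,"gripper":255},{"dx":-0.9,"dy":0,"dz":0,"wx":0,"wy":0,"wz":0,"gripper":255},{"dx":-0.9,"dy":0,"dz":0,"wx":0,"wy":0,"wz":0,"gripper":255},{"dx":-0.9,"dy":0,"dz":0,"wx":0,"wy":0,"wz":0,"gripper":255},{"dx":-0.9,"dy":0,"dz":0,"wx":0,"wy":0,"wz":0,"gripper":255},{"dx":-0.7,"dy":0,"dz":0,"wx":0,"wy":0,"wz":0,"gripper":255},{"dx":-0.25,"dy":0,"dz":0,"wx":0,"wy":0,"wz":0,"gripper":255}]'

```text
time: 28.38
tool_pos: [0.5367, -0.2917, 0.3059]
ee_rot: [3.141, 0.001, 1.466]
wrist_force: [-0.7, 0.6, -0.9]
width: 0.0278
finger_force: 30.0
```

Emit:
carry_out --deltas '[{"dx":0,"dy":0,"dz":0.5,"wx":0,"wy":0,"wz":0,"gripper":255},{"dx":0,"dy":0,"dz":1,"wx":0,"wy":0,"wz":0,"gripper":255},{"dx":0,"dy":0,"dz":1,"wx":0,"wy":0,"wz":0,"gripper":255},{"dx":0,"dy":0,"dz":1,"wx":0,"wy":0,"wz":0,"gripper":255},{"dx":0,"dy":0,"dz":1,"wx":0,"wy":0,"wz":0,"gripper":255},{"dx":0,"dy":0,"dz":0.8,"wx":0,"wy":0,"wz":0,"gripper":255},{"dx":0,"dy":0,"dz":0,"wx":0,"wy":0,"wz":0,"gripper":255}]'

```text
time: 28.97
tool_pos: [0.5355, -0.2873, 0.1944]
ee_rot: [-3.134, -0.005, 1.469]
wrist_force: [-0.9, 0.2, -1.2]
width: 0.028
finger_force: 30.0
```

```bash
python3 -c "
from h import *
go([*O['blue'],.166])"
```

```text
28.97 [ 0.5355 -0.2873  0.1944] [-3.134 -0.005  1.469] w 0.028 F [-0.9  0.2 -1.2] units of 20mm: [-0.13  0.08  1.42]
```

Emit:
carry_out --deltas '[{"dx":-0.1,"dy":0.05,"dz":0.6,"wx":0,"wy":0,"wz":0,"gripper":255},{"dx":0,"dy":0,"dz":0.5,"wx":0,"wy":0,"wz":0,"gripper":255},{"dx":0,"dy":0,"dz":0.3,"wx":0,"wy":0,"wz":0,"gripper":255},{"dx":0,"dy":0,"dz":0,"wx":0,"wy":0,"wz":0,"gripper":255},{"dx":0,"dy":0,"dz":0,"wx":0,"wy":0,"wz":0,"gripper":255}]'

```text
time: 29.38
tool_pos: [0.5379, -0.2918, 0.1716]
ee_rot: [-3.141, -0.0, 1.468]
wrist_force: [-0.4, 0.3, -0.5]
width: 0.0282
finger_force: 30.0
```

```bash
python3 -c "
from h import *
go([*O['blue'],.166])"
```

```text
29.38 [ 0.5379 -0.2918  0.1716] [-3.141 -0.     1.468] w 0.0282 F [-0.4  0.3 -0.5] units of 20mm: [ 0.09 -0.07  0.28]
```

Emit:
carry_out --deltas '[{"dx":0,"dy":0,"dz":0.25,"wx":0,"wy":0,"wz":0,"gripper":255},{"dx":0,"dy":0,"dz":0,"wx":0,"wy":0,"wz":0,"gripper":255},{"dx":0,"dy":0,"dz":0,"wx":0,"wy":0,"wz":0,"gripper":0},{"dx":0,"dy":0,"dz":0,"wx":0,"wy":0,"wz":0,"gripper":0},{"dx":0,"dy":0,"dz":0,"wx":0,"wy":0,"wz":0,"gripper":0},{"dx":0,"dy":0,"dz":0,"wx":0,"wy":0,"wz":0,"gripper":0},{"dx":0,"dy":0,"dz":0,"wx":0,"wy":0,"wz":0,"gripper":0},{"dx":0,"dy":0,"dz":-0.5,"wx":0,"wy":0,"wz":0,"gripper":0},{"dx":0,"dy":0,"dz":-1,"wx":0,"wy":0,"wz":0,"gripper":0},{"dx":0,"dy":0,"dz":-1,"wx":0,"wy":0,"wz":0,"gripper":0},{"dx":0,"dy":0,"dz":-1,"wx":0,"wy":0,"wz":0,"gripper":0},{"dx":0,"dy":0,"dz":-1,"wx":0,"wy":0,"wz":0,"gripper":0},{"dx":0,"dy":-1,"dz":-0.5,"wx":0,"wy":0,"wz":0,"gripper":0},{"dx":0,"dy":-1,"dz":0,"wx":0,"wy":0,"wz":0,"gripper":0},{"dx":0,"dy":-1,"dz":0,"wx":0,"wy":0,"wz":0,"gripper":0},{"dx":0,"dy":-1,"dz":0,"wx":0,"wy":0,"wz":0,"gripper":0},{"dx":0,"dy":-1,"dz":0,"wx":0,"wy":0,"wz":0,"gripper":0},{"dx":0,"dy":-1,"dz":0,"wx":0,"wy":0,"wz":0,"gripper":0},{"dx":0,"dy":0,"dz":0,"wx":0,"wy":0,"wz":0,"gripper":0}]'

```text
time: 30.97
tool_pos: [0.4163, -0.2792, 0.268]
ee_rot: [-3.142, 0.001, 1.466]
wrist_force: [0.3, 0.7, -0.8]
width: 0.0937
finger_force: 0.0
```

```bash
python3 -c "
from h import *
o=[]
for n,s in(('side',np.s_[130:320,150:350]),('top',np.s_[120:310,200:400])):
  im=eyes.snapshot(n);c=eyes.get_calibration(n);im=cv2.resize(im,None,fx=2,fy=2)
  for k,p in O.items(): u,v=proj(c,[*p,W[k][2]]); cv2.circle(im,(int(2*u+1),int(2*v+1)),9,(255,0,255),1)
  a,b=s; o.append(im[2*a.start:2*a.stop,2*b.start:2*b.stop])
cv2.imwrite('pics/f.png',np.hstack(o)[:,:,::-1])"
```

```text
(no output)
```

View pics/f.png

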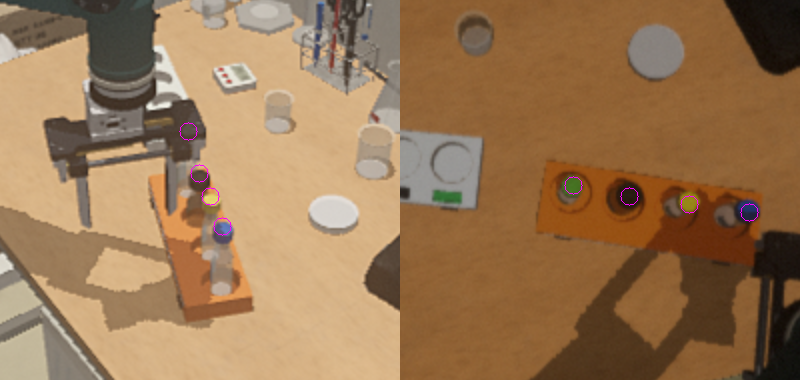

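All four caps match their expected spots: in the top view, green is at (572,186), black at (629,196), yellow at (689,203) and blue at (750,212). The bottles are upright, so I'm handing in.

```bash
python3 -c "
from bench import robot
print(robot.close_job())"
```

```text
the job is handed in; nothing more can be done
None
```

The four bottles now stand upright in the orange rack in reverse order (green, black, yellow, blue from the left), the beaker, dish and timer were not touched, and the job is handed in at about 31 s of the 104 s allowed; the hand-in gave back no verdict.

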